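# Add a slotted weight to the loading column

### The job

Take the wider of the two loose slotted steel discs and slide it sideways onto the stem of the loading column, under the stem's head, with its slot facing the opposite way to the slot of the disc already there. Let it drop over the raised boss so that it lies flat on the lower disc, and let go. The column sits on a delicate load cell and its XY stage may be off-centre, so feel for the stem and keep every contact with the stand gentle, a few newtons and never 10 N; leave the narrower disc where it is.

Things in the scene. Friction and masses are not known exactly. Their poses are not given: they have to be found in the camera images.
- stand: fixed stand; origin at the centre of the underside of its 130 x 130 x 13 mm base plate, z up. The XY stage on the plate is clamped up to 14 mm off-centre along the stand's x and also along its y (not measured: see or feel it); all above rides on it: a springy load cell (yields about 1 mm per 8 N in any direction), a lower slotted disc whose slot opens to the stand's -x (robot side), and the stem
- column_zero (a point): point on the stand's axis, level with the lower disc's top face, 97 mm over the bench (axes as the stand's). The column's axis is here only if the stage is centred. Lower disc 52 mm across; raised boss on it 24 mm across, top 101 mm over the bench; vertical stem 8 mm thick through it; head on the stem 18 mm across, from 140 to 150 mm over the bench
- disc_center (a point): centre of the wider loose disc: steel, 0.23 kg, 52 mm across, 16 mm thick, flat on the bench. Its slot, 11 mm wide with 2 mm mouth chamfers, opens to its +x; the slot's flat floor is 5 mm behind the centre. z up; the underside has a recess 27 mm across, 4 mm deep, that fits over the boss. Seated, its centre is 105 mm over the bench; unseated on top of the boss, 109 mm
- disc_mouth (a point): middle of the slot's mouth at the rim of the wider disc, 26 mm from its centre along its +x, half-way up
- small_disc_center (a point): centre, half-way up, of the narrower loose slotted disc: steel, 40 mm across, 16 mm thick; to be left alone
Things that resemble listed ones, but are neither listed nor needed, are in the scene too. What is shaped like the part that bears disc_center but brown is not meant. What is shaped like the stand but black is not meant.

How it is judged (in metres and radians):
At the end, for the whole second after the job is handed in: The wider disc lies flat (0.05 rad) on the lower disc, recess over boss: its centre 102.5 to 106.8 mm over the bench and within 22 mm of the stand's axis, its weight on the column, its slot within 0.45 rad of the stand's +x (opposite to the lower slot), released (horizontal distance between disc_center and stand below 0.022 m and z of disc_center in the frame of stand between 0.1025 and 0.1068 m and angle between disc_center's own z axis and vertical below 0.05 rad and angle between the x axis of disc_center and the x axis of stand, either way round below 0.45 rad and x of disc_mouth in the frame of stand above 0.003 m and contact force between disc and stand above 1 N and contact force between disc and the fingers below 0.1 N); the robot touches nothing.
It fails at once if the disc presses on the stand with more than 10 N (contact force between disc and stand above 10 N).
It fails at once if the robot presses on the stand with more than 10 N (contact force between any of the arm, the fingers and stand above 10 N).
It fails at once if the narrower disc is moved by more than 20 mm (distance of small_disc_center from where it was at the start of the episode above 0.02 m).
It also fails if it takes over 64 s, if anything falls off the work surface, if the arm or the gripper's body presses on something with over 40 N, if the wrist force passes 120 N, or if a joint passes its speed limit or range.

### The arm

A 6-joint arm with a two-finger parallel gripper is mounted at the origin on a cart in front of the work surface, level with it; the furniture and walls round the work are solid. World frame = base frame: x ahead of the robot, y to its left, z up, the work surface at z = 0. Lengths are in mm, angles in rad, forces in N, time in s.
With the tool pointing down it reaches from about 325 to 900 mm from the base axis. Payload 6.1 kg.
Tool frame: the origin (TCP) lies midway between the tips of the shut fingers; the grasp point (between the pads) lies 19 mm behind it; z points along the fingers, y is the line along which they close (so a half turn about z gives the same grasp; the last joint's range is limited). The gripper opens to 87 mm and grips with 3 to 60 N. Pads are 19 mm wide; open, the fingers measure 117 mm over their backs; the gripper's body (75 mm by 190 mm) begins 51 mm behind the grasp point.
Start: joints at [-1.401, 0.22, 1.526, -0, 1.395, -0.126], TCP at [182.184, -597.85, 222.538] pointing down, gripper open.
Joint ranges: [-2.98, 2.98], [-0.91, 2.08], [0.09, 2.57], [-1.24, 4.39], [0.2, 2.65], [-2.68, 2.68]. Speed limits (rad/s): [2.57, 2.57, 3.01, 3.14, 3.14, 3.14].

### API

Orientations are given as a rotation vector (axis times angle).
In Python, from plant import arm gives the robot as it stands. The module is installed in compiled form; this text tells all that it offers.
- The arm moves only by the tool jog_arm, never from a script. Its argument "motion" is a list of rows, each a list of 7 numbers: the opening, from 0 (shut) to 1 (fully open), then the shift along the tool's x, y, z in m, then the turn, a rotation vector about the tool's x, y, z in degrees. A call has 1 to 12 rows; each row shifts and turns the commanded pose from where the row before left it, along the tool's axes as they then stand; what a row does not reach is not made up. A row lasts 1/8 s, in which the tool goes at most 62.5 mm and 10.7 degrees, less where a joint would pass 70% of its speed; a pose out of reach is approached as far as the arm can. A call with a gripper value outside its range is refused whole. The fingers move at their own pace and stop on an object; the grip force is fixed at half the most. Time passes only in rows, so rows that do not move let the fingers close. It gives the time, the measured TCP pose, the force, the opening and the grip force at its end, in the units of the state.
- arm.get_obs(): the state, without advancing time (a new reading comes with each control period).
- arm.grab_frame(name): name is "scene" or "top" or "wrist"; returns a dict with "img" (420x560x3 uint8, red, green, blue), "K" (3x3 intrinsics, pixels), "cam_to_world" (4x4, takes a point from camera to world coordinates). Camera axes: x right, y down, z forward; pixel columns grow to the right and rows downward; lengths in mm; the calibration is good to about 2 mm. A picture is of the moment at which its call begins. There is no depth.
- arm.hand_in(): hands the job in; it is judged then, once.
Trained networks look in a picture, given as the dict that the camera call returned (one of the last four; its "shot" number tells which), for a name from the list of things; names that differ only in an ending like _2 or _b are one class to them, and where a whole thing is asked for, a point or a joint stands for the part that bears it (a point fixed in the world has none). Each returns a list of dicts, best first, with "conf" (0 to 1); they miss things now and then, are a little off and sometimes report something else, mostly with a low value. They report only what shows in the picture. A call takes as long as a camera call. They do not tell look-alikes from the thing itself.
- arm.recognise(picture, thing): "rect" ([centre column, centre row, width, height] in pixels, round what is visible of it).
- arm.cut_out(picture, thing): "mask" (420x560 bool, what is visible of it) and "rect" ([centre column, centre row, width, height] in pixels, round what is visible of it).
- arm.tip_of(picture, thing): "xy" ([column, row] in pixels: a listed point, or the origin of a listed thing).
The state is a dict: "time_s": time; "joint_positions": joint angles; "dq": joint speeds; "effort": joint torques, N m; "tcp_pos": TCP position; "ee_rot": TCP orientation; "force": force on the tool from outside, world axes, zero at the start; "ft_torque": the same for the moment, N m; "gripper_width": opening from 0.0 (shut) to 1.0 (fully open); "grip_force": force on a finger pad.
Only numpy, scipy, OpenCV 4.12 (cv2) and the standard library are available. Lean on these libraries where they do the work, as an engineer would, in place of code of your own. Each camera call takes 0.05 s, during which the arm holds its last target. There are 200 camera calls.

## Working session

There is one attempt and no reset: what is moved stays moved. The work goes in short steps, Python scripts to look and compute and a tool call to move; the robot and the scene stay as the last step left them, time stands still between calls to the robot, and variables do not carry over. Pictures are saved under pics/ and viewed, at most 10 in all, crops included, and the job is handed in when it is done.

Besides the shell and the picture viewer there is one more tool, called after "Request:" by a JSON object that holds its "fn" and its "kwargs", one argument or row to a line. jog_arm: Moves the arm, as the interface text tells. Its arguments: {"type":"object","properties":{"motion":{"type":"array"}},"required":["motion"]}

```bash
mkdir -p pics; cat > h.py <<'E'
import numpy as np, cv2
from plant import arm
from scipy.spatial.transform import Rotation as R
def ray(f,uv,z):
    K=np.array(f["K"]);T=np.array(f["cam_to_world"])
    d=T[:3,:3]@np.linalg.solve(K,[uv[0],uv[1],1.]);o=T[:3,3]
    return o+d*(z-o[2])/d[2]
def proj(f,p):
    T=np.linalg.inv(np.array(f["cam_to_world"]));c=T[:3,:3]@np.array(p,float)+T[:3,3]
    q=np.array(f["K"])@c;return q[:2]/q[2]
def save(f,n): cv2.imwrite(f"pics/{n}.png",f["img"][:,:,::-1])
E
python3 - <<'E'
from h import *
o=arm.get_obs();print(o)
for n in ("scene","top"):
    f=arm.grab_frame(n);save(f,n+"0")
    print(n,np.round(f["cam_to_world"],3).tolist(),f["K"])
    for t,z in (("stand",0),("column_zero",97),("disc_center",8),("disc_mouth",8),("small_disc_center",8)):
        for d in arm.tip_of(f,t)[:3]: print(t,np.round(d["xy"],1),round(d["conf"],2),np.round(ray(f,d["xy"],z),1))
E
```

```text
{'time_s': 0.0, 'joint_positions': array([-1.40113505e+00,  2.21234586e-01,  1.52763250e+00,  1.05414035e-05,
        1.39466812e+00, -1.26079244e-01]), 'dq': array([-0.00049231, -0.00059016,  0.00013376, -0.00050851,  0.00168193,
       -0.0010183 ]), 'effort': array([ 2.48894667e-04, -4.94613183e+01, -3.87377894e+01,  6.99201529e-02,
        5.70064131e-02, -1.45075205e-04]), 'tcp_pos': array([ 182.06162052, -597.24560936,  221.42068298]), 'ee_rot': array([-3.10538807e+00, -4.62567991e-01,  5.01603418e-05]), 'force': array([0.18389695, 0.39231897, 0.57500419]), 'ft_torque': array([0.01327824, 0.01432919, 0.06193995]), 'grip_force': 0.0, 'gripper_width': 1.0041041822526702}
scene [[-0.782, -0.414, 0.467, -160.382], [-0.624, 0.536, -0.569, 789.109], [-0.015, -0.736, -0.677, 1044.36], [0.0, 0.0, 0.0, 1.0]] [[442.16062657   0.         282.79823115]
 [  0.         442.16062657 211.89529234]
 [  0.           0.           1.        ]]
stand [250.4 240.3] 0.58 [558.4  83.3   0. ]
stand [365.5 176.8] 0.5 [ 434.  -434.5    0. ]
column_zero [249.6 217.9] 0.84 [558.   78.1  97. ]
column_zero [
[... 316 characters left out ...]
0.998, 0.059, 443.038], [-1.0, -0.005, 0.013, -24.804], [-0.013, -0.059, -0.998, 1212.815], [0.0, 0.0, 0.0, 1.0]] [[449.11764566   0.         287.25204058]
 [  0.         449.11764566 207.27761954]
 [  0.           0.           1.        ]]
stand [254.5 191.5] 0.71 [557.4  80.4   0. ]
stand [444.2 240.6] 0.68 [ 427.3 -430.     0. ]
column_zero [454.4 241.3] 0.88 [ 426.9 -422.6   97. ]
column_zero [247.4 186.9] 0.56 [559.7  89.9  97. ]
disc_center [184.4 220.6] 0.78 [477.2 267.8   8. ]
disc_center [145.3 212.3] 0.66 [499.1 374.    8. ]
disc_mouth [153.9 202.2] 0.71 [526.5 351.4   8. ]
disc_mouth [189.1 211.2] 0.54 [502.6 255.6   8. ]
small_disc_center [385.4 215. ] 0.64 [ 494.9 -271.7    8. ]
```

View pics/scene0.png

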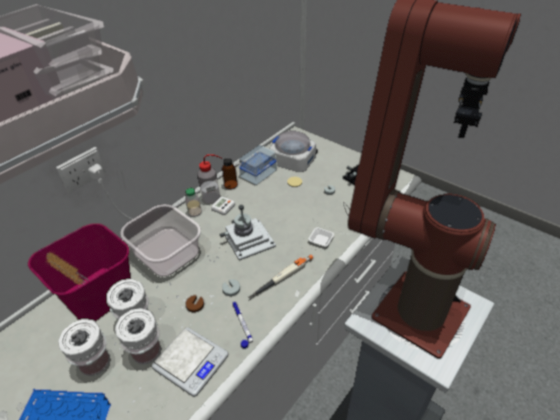

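View pics/top0.png

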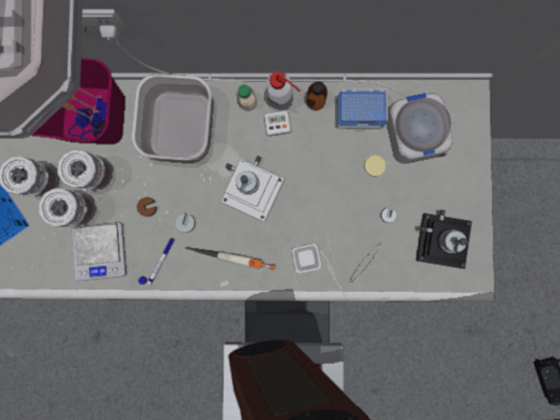

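The grey stand is near top-view pixel (253,188) and has a yaw of about -20°. The grey wide disc is at (185,222), with its slot pointing towards image up-right. The brown look-alike is at (147,207), the narrow disc at (388,215) and the black stand at (445,240). Next I need the wrist camera's mounting and a path.

```bash
cat >> h.py <<'E'
def yaw_R(deg):
    return R.from_euler('z',deg,degrees=True)*R.from_euler('x',180,degrees=True)
def plan(p,yaw,n,p0=None,y0=None):
    """n rows from p0,y0 (default measured) to p,yaw(deg of tool x in world)"""
    o=arm.get_obs(); p0=o["tcp_pos"] if p0 is None else np.array(p0,float)
    if y0 is None:
        x=R.from_rotvec(o["ee_rot"]).as_matrix()[:,0]; y0=np.degrees(np.arctan2(x[1],x[0]))
    dy=(yaw-y0+180)%360-180
    for i in range(n):
        s=yaw_R(y0+dy*i/n).inv().apply((np.array(p)-p0)/n)/1000
        print([1,*np.round(s,4).tolist(),0,0,round(-dy/n,2)])
E
python3 - <<'E'
from h import *
f=arm.grab_frame("wrist");o=arm.get_obs()
T=np.array(f["cam_to_world"]);Rt=R.from_rotvec(o["ee_rot"]).as_matrix()
print("cam in tool",np.round(Rt.T@(T[:3,3]-o["tcp_pos"]),1),np.round(Rt.T@T[:3,:3],3).tolist(),f["K"])
plan([430,60,330],160,14)
E
```

```text
cam in tool [  82.9    0.3 -163.9] [[0.0, -0.953, -0.302], [1.0, -0.0, 0.001], [-0.001, -0.302, 0.953]] [[352.94199785   0.         283.12482983]
 [  0.         352.94199785 210.64980888]
 [  0.           0.           1.        ]]
[1, 0.0306, -0.0398, -0.0077, 0, 0, np.float64(-10.22)]
[1, 0.0372, -0.0337, -0.0077, 0, 0, np.float64(-10.22)]
[1, 0.0426, -0.0266, -0.0077, 0, 0, np.float64(-10.22)]
[1, 0.0466, -0.0186, -0.0077, 0, 0, np.float64(-10.22)]
[1, 0.0492, -0.01, -0.0077, 0, 0, np.float64(-10.22)]
[1, 0.0502, -0.0012, -0.0077, 0, 0, np.float64(-10.22)]
[1, 0.0496, 0.0078, -0.0077, 0, 0, np.float64(-10.22)]
[1, 0.0474, 0.0164, -0.0077, 0, 0, np.float64(-10.22)]
[1, 0.0438, 0.0246, -0.0077, 0, 0, np.float64(-10.22)]
[1, 0.0387, 0.032, -0.0077, 0, 0, np.float64(-10.22)]
[1, 0.0324, 0.0383, -0.0077, 0, 0, np.float64(-10.22)]
[1, 0.0251, 0.0435, -0.0077, 0, 0, np.float64(-10.22)]
[1, 0.017, 0.0472, -0.0077, 0, 0, np.float64(-10.22)]
[1, 0.0084, 0.0495, -0.0077, 0, 0, np.float64(-10.22)]
```

Request:
{"fn": "jog_arm", "kwargs": {
  "motion": [
    [1, 0.031, -0.04, -0.008, 0, 0, -10.2],
    [1, 0.037, -0.034, -0.008, 0, 0, -10.2],
    [1, 0.043, -0.027, -0.008, 0, 0, -10.2],
    [1, 0.047, -0.019, -0.008, 0, 0, -10.2],
    [1, 0.049, -0.01, -0.008, 0, 0, -10.2],
    [1, 0.05, -0.001, -0.008, 0, 0, -10.2],
    [1, 0.05, 0.008, -0.008, 0, 0, -10.2],
    [1, 0.047, 0.016, -0.008, 0, 0, -10.2],
    [1, 0.044, 0.025, -0.008, 0, 0, -10.2],
    [1, 0.039, 0.032, -0.008, 0, 0, -10.2],
    [1, 0.032, 0.038, -0.008, 0, 0, -10.2],
    [1, 0.025, 0.043, -0.008, 0, 0, -10.2]
  ]
}}

```text
time_s: 2.15
tcp_pos: [395.8, -32.1, 319.2]
ee_rot: [1.082, 2.948, 0.0]
force: [0.1, 0.6, 0.3]
gripper_width: 0.997
grip_force: 0.0
```

Request:
{"fn": "jog_arm", "kwargs": {
  "motion": [
    [1, 0.017, 0.047, -0.008, 0, 0, -10.2],
    [1, 0.008, 0.049, -0.008, 0, 0, -10.2],
    [1, 0, 0, 0, 0, 0, 0],
    [1, 0, 0, 0, 0, 0, 0]
  ]
}}

```text
time_s: 2.65
tcp_pos: [430.7, 59.1, 334.3]
ee_rot: [-0.553, -3.092, 0.001]
force: [-0.0, 0.7, 0.9]
gripper_width: 1.002
grip_force: 0.0
```

```bash
python3 - <<'E'
from h import *
f=arm.grab_frame("wrist");o=arm.get_obs();save(f,"w1");print(o["time_s"],o["tcp_pos"],o["ee_rot"],o["force"])
for t,z in (("stand",0),("column_zero",97),("disc_center",8),("disc_mouth",8)):
    for d in arm.tip_of(f,t)[:3]: print(t,np.round(d["xy"],1),round(d["conf"],2),np.round(ray(f,d["xy"],z),1))
E
```

```text
2.7 [430.67673923  58.61137124 334.27262886] [-5.55053188e-01 -3.09173333e+00  8.71960280e-04] [-0.32938311 -0.54431318  0.25216007]
stand [328.9 235.1] 0.93 [560.7  83.8   0. ]
column_zero [341.5 265.2] 0.7 [564.1  86.8  97. ]
disc_center [518.  139.7] 0.76 [513.5 370.1   8. ]
disc_center [436.4 138.4] 0.67 [473.1 265.7   8. ]
disc_mouth [504.2 150. ] 0.92 [521.1 350.    8. ]
disc_mouth [436.3 156.4] 0.81 [497.3 260.1   8. ]
```

View pics/w1.png

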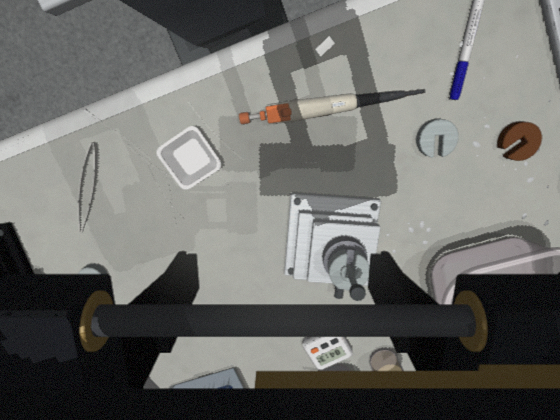

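```bash
python3 - <<'E'
from h import *
a=cv2.imread("pics/w1.png")[185:305,275:400]; b=cv2.imread("pics/top0.png")[140:235,200:300]
a=cv2.resize(a,None,fx=4,fy=4,interpolation=cv2.INTER_CUBIC)[:480];b=cv2.resize(b,(300,285),interpolation=cv2.INTER_CUBIC)
c=np.zeros((480,800,3),np.uint8);c[:a.shape[0],:500]=a;c[:285,500:]=b;cv2.imwrite("pics/c1.png",c)
E
```

```text
(no output)
```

View pics/c1.png

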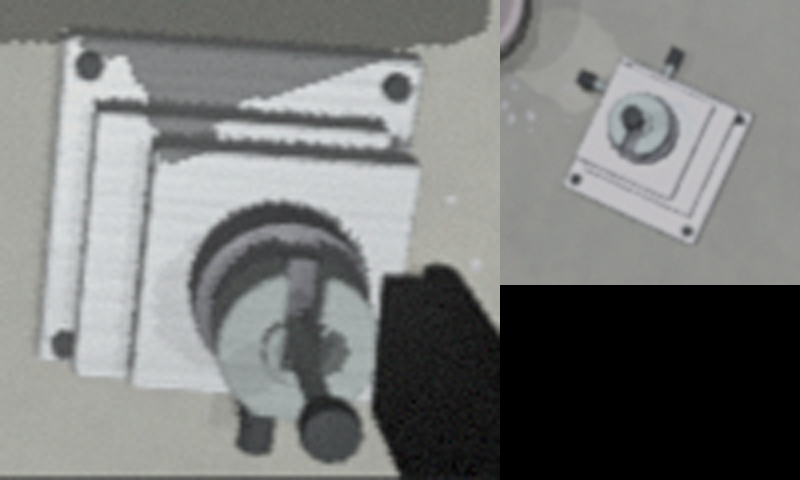

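The crop shows the head top at wrist pixel (357.8,292), the lower disc's centre at (349.2,271.3) and the plate corners at (290.5,194.5), (380,199.5) and (285,274.5). In the top view the head is at (244.3,179). The stage is offset to stand +x,+y.

```bash
python3 - <<'E'
from h import *
f=arm.grab_frame("wrist")
for n,uv,z in (("head",(357.8,292),150),("ldisc",(349.2,271.3),97),("TL",(290.5,194.5),13),("TR",(380,199.5),13),("BL",(285,274.5),13)): print(n,np.round(ray(f,uv,z),1))
TL,TR,BL=[ray(f,u,13) for u in ((290.5,194.5),(380,199.5),(285,274.5))]
print("yaw",np.degrees(np.arctan2(*(BL-TL)[1::-1])),np.degrees(np.arctan2(*(TR-TL)[1::-1]))-90, "len",np.linalg.norm(BL-TL),np.linalg.norm(TR-TL),"c",(TR+BL)/2)
m=arm.cut_out(f,"disc_center")
for d in m[:3]:
    ys,xs=np.nonzero(d["mask"]); print(d["conf"],d["rect"],ray(f,(xs.mean(),ys.mean()),16))
t=arm.grab_frame("top"); print("head top",ray(t,(244.3,179),150))
C=[ray(t,(200+(x-500)/3,140+y/3),13) for x,y in ((565,185),(693,242),(752,117),(628,62))]
print(np.round(C,1),np.mean(C,0))
for i in range(4):
    e=C[(i+1)%4]-C[i]; print(np.linalg.norm(e),np.degrees(np.arctan2(e[1],e[0])))
E
```

```text
head [574.3  93.1 150. ]
ldisc [575.9  92.4  97. ]
TL [477.7  51.1  13. ]
TR [529.1 168.4  13. ]
BL [ 5.938e+02 -2.000e-01  1.300e+01]
yaw -23.820574822835454 -23.6729874733944 len 126.95336325527468 128.1132116635937 c [561.45333844  84.08909107  13.        ]
0.97 [517.8, 139.9, 46.3, 39.2] [512.13298247 367.9155416   16.        ]
0.86 [440.0, 136.8, 46.6, 38.0] [468.98213524 264.67636545  16.        ]
head top [573.01645641  92.04377614 150.        ]
[[5.284e+02 1.673e+02 1.300e+01]
 [4.780e+02 5.220e+01 1.300e+01]
 [5.902e+02 3.000e-01 1.300e+01]
 [6.395e+02 1.121e+02 1.300e+01]] [558.99491469  82.96595619  13.        ]
125.57194088602384 -113.67416485525132
123.64231163085886 -24.84291219490685
122.1472855164288 66.19861729165058
124.03045106279687 153.57761616224317
```

```bash
python3 - <<'E'
from h import *
plan([472,266,140],158,6)
E
```

```text
[1, 0.0056, 0.0348, 0.0324, 0, 0, np.float64(0.28)]
[1, 0.0058, 0.0347, 0.0324, 0, 0, np.float64(0.28)]
[1, 0.0059, 0.0347, 0.0324, 0, 0, np.float64(0.28)]
[1, 0.0061, 0.0347, 0.0324, 0, 0, np.float64(0.28)]
[1, 0.0063, 0.0347, 0.0324, 0, 0, np.float64(0.28)]
[1, 0.0064, 0.0346, 0.0324, 0, 0, np.float64(0.28)]
```

Request:
{"fn": "jog_arm", "kwargs": {
  "motion": [
    [1, 0.006, 0.035, 0.032, 0, 0, 0.3],
    [1, 0.006, 0.035, 0.032, 0, 0, 0.3],
    [1, 0.006, 0.035, 0.032, 0, 0, 0.3],
    [1, 0.006, 0.035, 0.032, 0, 0, 0.3],
    [1, 0.006, 0.035, 0.032, 0, 0, 0.3],
    [1, 0.006, 0.035, 0.032, 0, 0, 0.3],
    [1, 0, 0, 0, 0, 0, 0],
    [1, 0, 0, 0, 0, 0, 0]
  ]
}}

```text
time_s: 4.05
tcp_pos: [472.9, 267.9, 143.0]
ee_rot: [0.601, 3.083, -0.001]
force: [1.2, -0.1, 0.6]
gripper_width: 0.999
grip_force: 0.0
```

```bash
python3 - <<'E'
from h import *
f=arm.grab_frame("wrist");o=arm.get_obs();save(f,"w2");print(o["time_s"],o["tcp_pos"],o["ee_rot"],o["force"])
for t,z in (("disc_center",8),("disc_mouth",8)):
    for d in arm.tip_of(f,t)[:3]: print(t,np.round(d["xy"],1),round(d["conf"],2),np.round(ray(f,d["xy"],z),1))
for d in arm.cut_out(f,"disc_center")[:2]:
    m=d["mask"].astype(np.uint8);c=max(cv2.findContours(m,0,1)[0],key=cv2.contourArea)
    h=cv2.convexHull(c)[:,0,:];H=np.array([ray(f,p,16)[:2] for p in h],np.float32)
    print(d["conf"],d["rect"],"circle at z16",cv2.minEnclosingCircle(H))
E
```

```text
4.1 [473.37049049 267.73652935 143.67251857] [6.01393934e-01 3.08204669e+00 7.03876454e-04] [-0.01877819 -0.15728513  0.15637325]
disc_center [279.7 199.7] 0.77 [472.5 263.9   8. ]
disc_center [410.8 199.6] 0.76 [515.6 370.8   8. ]
disc_mouth [386.3 218.2] 0.86 [524.2 345.8   8. ]
disc_mouth [284.7 227. ] 0.68 [497.9 258.4   8. ]
0.97 [409.4, 199.6, 60.9, 63.4] circle at z16 ((512.7442016601562, 369.337158203125), 28.574981689453125)
0.95 [284.2, 201.1, 61.9, 62.5] circle at z16 ((470.9671325683594, 265.3124084472656), 27.16218376159668)
```

View pics/w2.png

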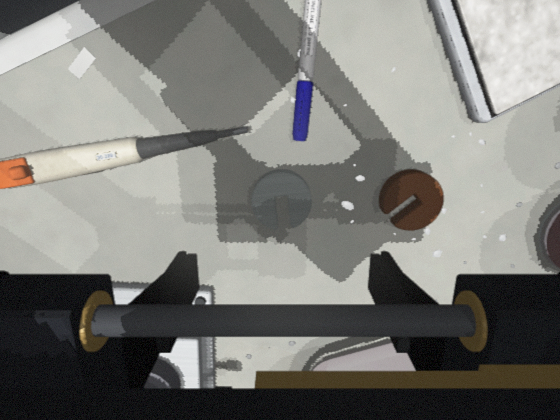

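The disc is at about (281,199), with its slot running towards image-down near (283,228). I'll rectify and enhance it to get the centre and slot direction.

```bash
python3 - <<'E'
from h import *
f=arm.grab_frame("wrist")
# rectified 10 px/mm patch at z=16, 64mm square centred on (472,265); columns=+x world, rows=-y
c=(472,265);src=np.float32([proj(f,(c[0]+a,c[1]+b,16)) for a,b in((-32,32),(32,32),(32,-32),(-32,-32))])
M=cv2.getPerspectiveTransform(src,np.float32([[0,0],[560,0],[560,560],[0,560]]))
g=cv2.warpPerspective(cv2.cvtColor(f["img"],cv2.COLOR_RGB2GRAY),M,(560,560),flags=cv2.INTER_CUBIC)
g=cv2.normalize(g.astype(float),None,0,255,cv2.NORM_MINMAX);g=np.clip((g-g.min())*2.5-20,0,255).astype(np.uint8)
for k in range(0,560,70): cv2.line(g,(k,0),(k,6),255,1);cv2.line(g,(0,k),(6,k),255,1)
cv2.imwrite("pics/r2.png",g)
E
```

```text
(no output)
```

View pics/r2.png

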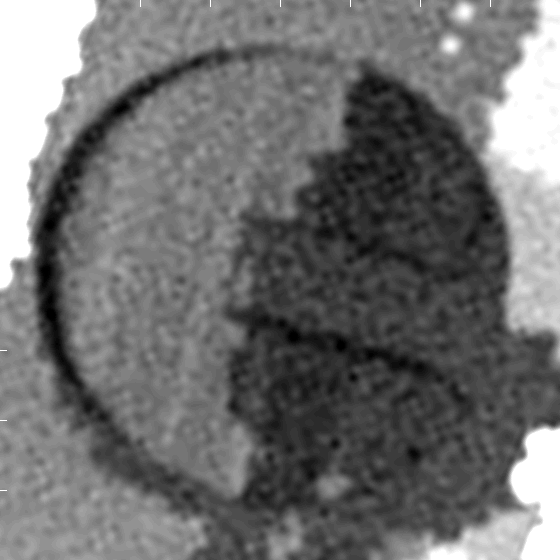

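Request:
{"fn": "jog_arm", "kwargs": {
  "motion": [
    [1, 0, -0.003, 0.03, 0, 0, -6],
    [1, 0, 0, 0.04, 0, 0, 0],
    [1, 0, 0, 0.04, 0, 0, 0],
    [1, 0, 0, 0.02, 0, 0, 0],
    [1, 0, 0, 0.008, 0, 0, 0],
    [1, 0, 0, 0, 0, 0, 0],
    [1, 0, 0, 0, 0, 0, 0]
  ]
}}

```text
time_s: 5.18
tcp_pos: [472.7, 265.8, 6.0]
ee_rot: [0.439, 3.109, 0.002]
force: [0.1, 0.1, 0.4]
gripper_width: 1.0
grip_force: 0.0
```

Request:
{"fn": "jog_arm", "kwargs": {
  "motion": [
    [1, 0, 0, 0.003, 0, 0, 0],
    [0, 0, 0, 0, 0, 0, 0],
    [0, 0, 0, 0, 0, 0, 0],
    [0, 0, 0, 0, 0, 0, 0],
    [0, 0, 0, 0, 0, 0, 0],
    [0, 0, 0, 0, 0, 0, 0],
    [0, 0, 0, 0, 0, 0, 0]
  ]
}}

```text
time_s: 6.05
tcp_pos: [471.6, 265.6, 1.5]
ee_rot: [0.439, 3.111, 0.0]
force: [0.3, 1.0, -0.8]
gripper_width: 0.591
grip_force: 30.0
```

Request:
{"fn": "jog_arm", "kwargs": {
  "motion": [
    [0, 0, 0, -0.02, 0, 0, 0],
    [0, 0, 0, -0.04, 0, 0, 0],
    [0, 0, 0, -0.04, 0, 0, 0],
    [0, 0, 0, -0.04, 0, 0, 0],
    [0, 0, 0, 0, 0, 0, 0],
    [0, 0, 0, 0, 0, 0, 0]
  ]
}}

```text
time_s: 6.8
tcp_pos: [470.5, 265.1, 140.0]
ee_rot: [-0.438, -3.109, 0.002]
force: [-0.4, 0.7, -2.8]
gripper_width: 0.587
grip_force: 30.0
```

```bash
python3 - <<'E'
from h import *
f=arm.grab_frame("wrist");save(f,"w3")
F=np.mean([(lambda o:np.r_[o["tcp_pos"],o["force"]])(arm.get_obs()) for _ in range(1)],0);print(F)
o=arm.get_obs();Rt=R.from_rotvec(o["ee_rot"])
for t in ("disc_center","disc_mouth"):
    for d in arm.tip_of(f,t)[:2]:
        w=ray(f,d["xy"],o["tcp_pos"][2]+5.5);print(t,np.round(d["xy"],1),round(d["conf"],2),np.round(Rt.inv().apply(w-o["tcp_pos"]),1))
a=f["img"][215:395,160:400,::-1];cv2.imwrite("pics/w3c.png",np.clip(cv2.resize(a,(800,600),interpolation=cv2.INTER_CUBIC)*1.8,0,255).astype(np.uint8))
E
```

```text
[ 4.70091783e+02  2.64889828e+02  1.39281315e+02  3.85032597e-01
 -9.97701634e-02 -3.30103738e+00]
disc_center [279.9 275.1] 0.95 [-1.  -2.  -5.5]
disc_center [411.1 213.4] 0.83 [31.7 60.3 -5.5]
disc_mouth [386.5 230.7] 0.82 [22.9 49.4 -5.5]
```

View pics/w3c.png

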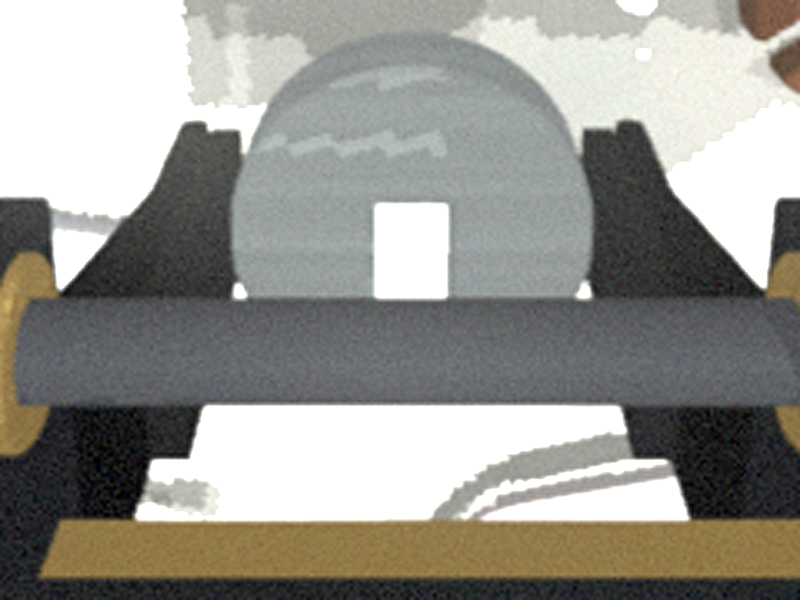

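The slot is square to the tool: its edges are vertical in the image, and its centre is at column ~283.5, which is the tool midline. Now to the standoff in front of the column.

```bash
python3 - <<'E'
from h import *
d=np.array([.915,-.4035,0]);c=np.array([574.5,92.7,150])
print(c-50*d);plan(c-50*d,156.2,5)
E
```

```text
[528.75  112.875 150.   ]
[1, -0.0197, -0.026, -0.0022, 0, 0, np.float64(1.55)]
[1, -0.0204, -0.0254, -0.0022, 0, 0, np.float64(1.55)]
[1, -0.0211, -0.0249, -0.0022, 0, 0, np.float64(1.55)]
[1, -0.0217, -0.0243, -0.0022, 0, 0, np.float64(1.55)]
[1, -0.0224, -0.0237, -0.0022, 0, 0, np.float64(1.55)]
```

Request:
{"fn": "jog_arm", "kwargs": {
  "motion": [
    [0, -0.02, -0.026, -0.002, 0, 0, 1.6],
    [0, -0.02, -0.025, -0.002, 0, 0, 1.6],
    [0, -0.021, -0.025, -0.002, 0, 0, 1.6],
    [0, -0.022, -0.024, -0.002, 0, 0, 1.5],
    [0, -0.022, -0.024, -0.002, 0, 0, 1.5],
    [0, 0, 0, 0, 0, 0, 0],
    [0, 0, 0, 0.02, 0, 0, 0],
    [0, 0, 0, 0.02, 0, 0, 0],
    [0, 0, 0, 0, 0, 0, 0],
    [0, 0, 0, 0, 0, 0, 0]
  ]
}}

```text
time_s: 8.2
tcp_pos: [529.8, 114.3, 111.6]
ee_rot: [-0.648, -3.074, -0.0]
force: [-0.0, 0.1, -2.6]
gripper_width: 0.588
grip_force: 30.0
```

```bash
python3 - <<'E'
from h import *
f=arm.grab_frame("wrist");save(f,"w4")
o=arm.get_obs();print(o["tcp_pos"],o["force"],o["ee_rot"])
s=arm.grab_frame("scene");print(np.round(proj(s,(574.5,92.7,130))))
u,v=np.round(proj(s,(550,100,120))).astype(int)
a=f["img"][215:395,160:400,::-1];a=np.clip(cv2.resize(a,(480,360),interpolation=cv2.INTER_CUBIC)*1.6,0,255)
b=cv2.resize(s["img"][v-40:v+40,u-35:u+35,::-1],(315,360),interpolation=cv2.INTER_CUBIC)
cv2.imwrite("pics/c4.png",np.hstack([a,b]).astype(np.uint8))
E
```

```text
[530.23955387 114.20869138 112.18178285] [ 0.33988979  0.47442008 -2.46931414] [6.48198419e-01 3.07320703e+00 5.49210118e-04]
[242. 210.]
```

View pics/c4.png

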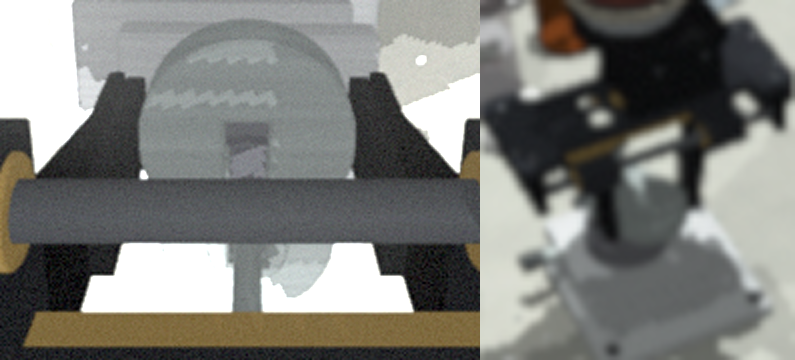

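The stem is in the window under the rod at crop column ~248 (image ~284), and the slot is centred at ~247.5, so they are laterally aligned. The disc is at boss-clearing height. Advancing gently.

Request:
{"fn": "jog_arm", "kwargs": {
  "motion": [
    [0, -0.006, 0, 0, 0, 0, 0],
    [0, -0.006, 0, 0, 0, 0, 0],
    [0, -0.005, 0, 0, 0, 0, 0],
    [0, -0.003, 0, 0, 0, 0, 0],
    [0, -0.002, 0, 0, 0, 0, 0],
    [0, 0, 0, 0, 0, 0, 0]
  ]
}}

```text
time_s: 9.05
tcp_pos: [550.0, 104.8, 111.5]
ee_rot: [-0.649, -3.074, 0.0]
force: [0.0, 0.1, -2.6]
gripper_width: 0.589
grip_force: 30.0
```

Request:
{"fn": "jog_arm", "kwargs": {
  "motion": [
    [0, -0.002, 0, 0, 0, 0, 0],
    [0, -0.002, 0, 0, 0, 0, 0],
    [0, -0.002, 0, 0, 0, 0, 0],
    [0, 0, 0, 0, 0, 0, 0]
  ]
}}

```text
time_s: 9.55
tcp_pos: [555.6, 102.3, 111.6]
ee_rot: [0.649, 3.074, -0.0]
force: [-0.2, 0.3, -2.3]
gripper_width: 0.588
grip_force: 30.0
```

Request:
{"fn": "jog_arm", "kwargs": {
  "motion": [
    [0, -0.002, 0, 0, 0, 0, 0],
    [0, -0.002, 0, 0, 0, 0, 0],
    [0, -0.002, 0, 0, 0, 0, 0],
    [0, -0.002, 0, 0, 0, 0, 0],
    [0, 0, 0, 0, 0, 0, 0]
  ]
}}

```text
time_s: 10.18
tcp_pos: [562.9, 99.1, 111.5]
ee_rot: [0.649, 3.074, 0.0]
force: [-0.5, 0.2, -2.5]
gripper_width: 0.586
grip_force: 30.0
```

Request:
{"fn": "jog_arm", "kwargs": {
  "motion": [
    [0, -0.002, 0, 0, 0, 0, 0],
    [0, -0.002, 0, 0, 0, 0, 0],
    [0, -0.002, 0, 0, 0, 0, 0],
    [0, 0, 0, 0, 0, 0, 0]
  ]
}}

```text
time_s: 10.68
tcp_pos: [568.5, 96.7, 111.6]
ee_rot: [0.649, 3.074, 0.0]
force: [1.5, -0.5, -1.8]
gripper_width: 0.59
grip_force: 30.0
```

```bash
python3 - <<'E'
from h import *
f=arm.grab_frame("wrist");o=arm.get_obs();print(o["tcp_pos"],o["force"])
a=f["img"][215:395,160:400,::-1];a=np.clip(cv2.resize(a,(800,600),interpolation=cv2.INTER_CUBIC)*1.6,0,255)
cv2.imwrite("pics/w5.png",a.astype(np.uint8))
E
```

```text
[568.3309829   96.7283886  111.50049471] [-0.44320434  0.55618712 -2.77977598]
```

View pics/w5.png

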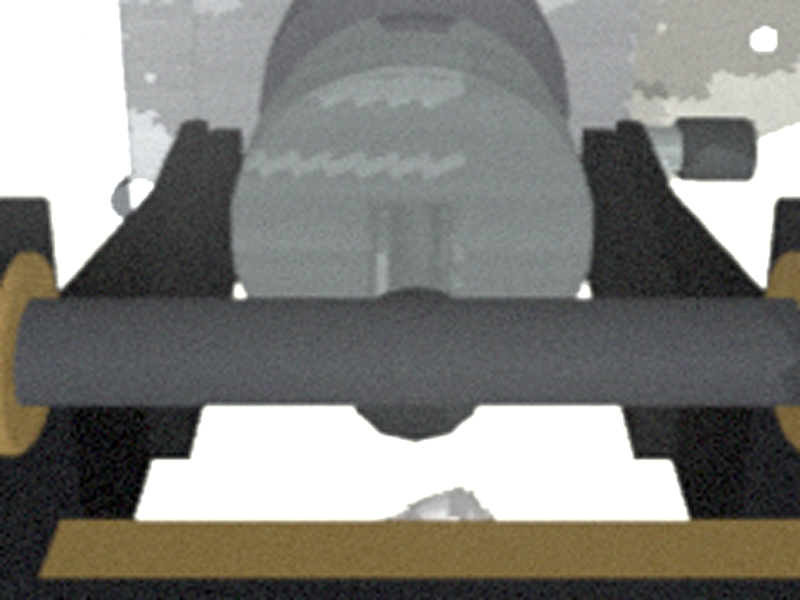

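The stem is inside the slot (columns ~388–443 within 374–449), with the head at column 416 and no contact force. Next I feel for the slot floor.

Request:
{"fn": "jog_arm", "kwargs": {
  "motion": [
    [0, -0.001, 0, 0, 0, 0, 0],
    [0, -0.001, 0, 0, 0, 0, 0],
    [0, -0.001, 0, 0, 0, 0, 0],
    [0, -0.001, 0, 0, 0, 0, 0],
    [0, -0.001, 0, 0, 0, 0, 0],
    [0, 0, 0, 0, 0, 0, 0]
  ]
}}

```text
time_s: 11.48
tcp_pos: [572.9, 94.7, 111.6]
ee_rot: [0.649, 3.074, 0.0]
force: [0.2, -0.3, -2.9]
gripper_width: 0.589
grip_force: 30.0
```

Request:
{"fn": "jog_arm", "kwargs": {
  "motion": [
    [0, -0.0005, 0, 0, 0, 0, 0],
    [0, -0.0005, 0, 0, 0, 0, 0],
    [0, 0, 0, 0, 0, 0, 0],
    [0, 0, 0, 0, 0, 0, 0]
  ]
}}

```text
time_s: 11.98
tcp_pos: [573.7, 94.4, 111.5]
ee_rot: [-0.649, -3.074, -0.0]
force: [-1.1, 0.8, -2.7]
gripper_width: 0.581
grip_force: 30.0
```

Request:
{"fn": "jog_arm", "kwargs": {
  "motion": [
    [0, -0.0005, 0, 0, 0, 0, 0],
    [0, 0, 0, 0, 0, 0, 0],
    [0, 0, 0, 0, 0, 0, 0]
  ]
}}

```text
time_s: 12.35
tcp_pos: [574.2, 94.1, 111.5]
ee_rot: [-0.649, -3.074, -0.0]
force: [0.3, 0.1, -2.0]
gripper_width: 0.585
grip_force: 30.0
```

Request:
{"fn": "jog_arm", "kwargs": {
  "motion": [
    [0, -0.0005, 0, 0, 0, 0, 0],
    [0, 0, 0, 0, 0, 0, 0],
    [0, 0, 0, 0, 0, 0, 0]
  ]
}}

```text
time_s: 12.72
tcp_pos: [574.7, 93.9, 111.5]
ee_rot: [-0.649, -3.074, -0.0]
force: [1.0, -0.3, -3.4]
gripper_width: 0.586
grip_force: 30.0
```

Request:
{"fn": "jog_arm", "kwargs": {
  "motion": [
    [0, -0.0003, 0, 0, 0, 0, 0],
    [0, 0, 0, 0, 0, 0, 0]
  ]
}}

```text
time_s: 12.98
tcp_pos: [575.0, 93.8, 111.5]
ee_rot: [0.649, 3.074, -0.0]
force: [0.4, 0.3, -2.5]
gripper_width: 0.588
grip_force: 30.0
```

Request:
{"fn": "jog_arm", "kwargs": {
  "motion": [
    [0, -0.0004, 0, 0, 0, 0, 0],
    [0, 0, 0, 0, 0, 0, 0]
  ]
}}

```text
time_s: 13.22
tcp_pos: [575.3, 93.7, 111.5]
ee_rot: [-0.649, -3.074, -0.0]
force: [-0.2, -0.2, -2.4]
gripper_width: 0.585
grip_force: 30.0
```

Request:
{"fn": "jog_arm", "kwargs": {
  "motion": [
    [0, -0.0004, 0, 0, 0, 0, 0],
    [0, 0, 0, 0, 0, 0, 0]
  ]
}}

```text
time_s: 13.48
tcp_pos: [575.7, 93.5, 111.5]
ee_rot: [-0.649, -3.074, 0.0]
force: [-0.1, -0.1, -3.0]
gripper_width: 0.588
grip_force: 30.0
```

Request:
{"fn": "jog_arm", "kwargs": {
  "motion": [
    [0, -0.0003, 0, 0, 0, 0, 0],
    [0, 0, 0, 0, 0, 0, 0]
  ]
}}

```text
time_s: 13.72
tcp_pos: [575.8, 93.4, 111.5]
ee_rot: [-0.649, -3.073, -0.0]
force: [-1.9, 0.8, -2.8]
gripper_width: 0.587
grip_force: 30.0
```

Request:
{"fn": "jog_arm", "kwargs": {
  "motion": [
    [0, 0, 0, 0, 0, 0, 0]
  ]
}}

```text
time_s: 13.85
tcp_pos: [575.9, 93.4, 111.5]
ee_rot: [-0.649, -3.074, -0.0]
force: [-1.1, -0.1, -2.1]
gripper_width: 0.586
grip_force: 30.0
```

Request:
{"fn": "jog_arm", "kwargs": {
  "motion": [
    [0, -0.0002, 0, 0, 0, 0, 0],
    [0, 0, 0, 0, 0, 0, 0]
  ]
}}

```text
time_s: 14.1
tcp_pos: [576.0, 93.4, 111.5]
ee_rot: [-0.649, -3.073, -0.0]
force: [-2.3, 1.1, -2.9]
gripper_width: 0.588
grip_force: 30.0
```

Request:
{"fn": "jog_arm", "kwargs": {
  "motion": [
    [0, 0.0013, 0.0004, 0, 0, 0, 0],
    [0, 0, 0, 0, 0, 0, 0],
    [0, 0, 0, 0.001, 0, 0, 0],
    [0, 0, 0, 0.001, 0, 0, 0],
    [0, 0, 0, 0.001, 0, 0, 0],
    [0, 0, 0, 0.001, 0, 0, 0],
    [0, 0, 0, 0, 0, 0, 0]
  ]
}}

```text
time_s: 14.98
tcp_pos: [575.0, 94.2, 107.4]
ee_rot: [-0.649, -3.074, 0.0]
force: [-0.8, -1.0, -2.8]
gripper_width: 0.583
grip_force: 30.0
```

Request:
{"fn": "jog_arm", "kwargs": {
  "motion": [
    [0, 0, 0, 0.0007, 0, 0, 0],
    [0, 0, 0, 0.0007, 0, 0, 0],
    [0, 0, 0, 0, 0, 0, 0]
  ]
}}

```text
time_s: 15.35
tcp_pos: [575.1, 94.2, 106.1]
ee_rot: [-0.649, -3.074, -0.0]
force: [0.1, 0.3, -2.2]
gripper_width: 0.586
grip_force: 30.0
```

Request:
{"fn": "jog_arm", "kwargs": {
  "motion": [
    [0, 0, 0, 0.0005, 0, 0, 0],
    [0, 0, 0, 0, 0, 0, 0]
  ]
}}

```text
time_s: 15.6
tcp_pos: [575.1, 94.2, 105.6]
ee_rot: [-0.649, -3.074, 0.0]
force: [0.4, 0.6, -3.1]
gripper_width: 0.59
grip_force: 30.0
```

Request:
{"fn": "jog_arm", "kwargs": {
  "motion": [
    [0, 0, 0, 0.0005, 0, 0, 0],
    [0, 0, 0, 0, 0, 0, 0]
  ]
}}

```text
time_s: 15.85
tcp_pos: [575.1, 94.2, 105.1]
ee_rot: [-0.649, -3.074, 0.0]
force: [-0.5, -1.0, -1.9]
gripper_width: 0.592
grip_force: 30.0
```

Request:
{"fn": "jog_arm", "kwargs": {
  "motion": [
    [0, 0, 0, 0.0005, 0, 0, 0],
    [0, 0, 0, 0, 0, 0, 0]
  ]
}}

```text
time_s: 16.1
tcp_pos: [575.1, 94.2, 104.6]
ee_rot: [-0.649, -3.074, 0.0]
force: [-0.2, 0.5, -3.7]
gripper_width: 0.585
grip_force: 30.0
```

Request:
{"fn": "jog_arm", "kwargs": {
  "motion": [
    [0, 0, 0, 0.0005, 0, 0, 0],
    [0, 0, 0, 0, 0, 0, 0]
  ]
}}

```text
time_s: 16.35
tcp_pos: [575.1, 94.2, 104.1]
ee_rot: [-0.649, -3.074, 0.0]
force: [-0.0, -0.2, -3.2]
gripper_width: 0.587
grip_force: 30.0
```

Request:
{"fn": "jog_arm", "kwargs": {
  "motion": [
    [0, 0, 0, 0.0005, 0, 0, 0],
    [0, 0, 0, 0, 0, 0, 0]
  ]
}}

```text
time_s: 16.6
tcp_pos: [575.1, 94.2, 103.6]
ee_rot: [-0.649, -3.074, 0.0]
force: [0.2, 0.5, -1.8]
gripper_width: 0.585
grip_force: 30.0
```

Request:
{"fn": "jog_arm", "kwargs": {
  "motion": [
    [0, 0, 0, 0.0003, 0, 0, 0],
    [0, 0, 0, 0, 0, 0, 0]
  ]
}}

```text
time_s: 16.85
tcp_pos: [575.1, 94.2, 103.3]
ee_rot: [-0.649, -3.074, 0.0]
force: [-0.1, -0.4, -2.0]
gripper_width: 0.589
grip_force: 30.0
```

Request:
{"fn": "jog_arm", "kwargs": {
  "motion": [
    [0, 0, 0, 0.0003, 0, 0, 0],
    [0, 0, 0, 0, 0, 0, 0]
  ]
}}

```text
time_s: 17.1
tcp_pos: [575.1, 94.2, 103.0]
ee_rot: [-0.649, -3.074, 0.0]
force: [1.4, -1.0, -2.1]
gripper_width: 0.586
grip_force: 30.0
```

Request:
{"fn": "jog_arm", "kwargs": {
  "motion": [
    [0, 0, 0, 0.0003, 0, 0, 0],
    [0, 0, 0, 0, 0, 0, 0]
  ]
}}

```text
time_s: 17.35
tcp_pos: [575.1, 94.2, 102.7]
ee_rot: [-0.649, -3.074, -0.0]
force: [-0.2, 0.8, -2.8]
gripper_width: 0.587
grip_force: 30.0
```

Request:
{"fn": "jog_arm", "kwargs": {
  "motion": [
    [0, 0, 0, 0.0003, 0, 0, 0],
    [0, 0, 0, 0, 0, 0, 0]
  ]
}}

```text
time_s: 17.6
tcp_pos: [575.1, 94.2, 102.4]
ee_rot: [-0.649, -3.074, -0.0]
force: [0.7, -0.5, -2.7]
gripper_width: 0.587
grip_force: 30.0
```

Request:
{"fn": "jog_arm", "kwargs": {
  "motion": [
    [0, 0, 0, 0.0003, 0, 0, 0],
    [0, 0, 0, 0, 0, 0, 0]
  ]
}}

```text
time_s: 17.85
tcp_pos: [575.1, 94.2, 102.1]
ee_rot: [-0.649, -3.074, 0.0]
force: [-0.2, 0.0, -3.2]
gripper_width: 0.588
grip_force: 30.0
```

Request:
{"fn": "jog_arm", "kwargs": {
  "motion": [
    [0, 0, 0, 0.0004, 0, 0, 0],
    [0, 0, 0, 0, 0, 0, 0]
  ]
}}

```text
time_s: 18.1
tcp_pos: [575.1, 94.2, 101.7]
ee_rot: [-0.649, -3.074, -0.0]
force: [0.0, -0.6, -3.0]
gripper_width: 0.587
grip_force: 30.0
```

Request:
{"fn": "jog_arm", "kwargs": {
  "motion": [
    [0, 0, 0, 0.0004, 0, 0, 0],
    [0, 0, 0, 0, 0, 0, 0]
  ]
}}

```text
time_s: 18.35
tcp_pos: [575.1, 94.2, 101.3]
ee_rot: [-0.649, -3.074, 0.0]
force: [0.4, -0.1, -2.5]
gripper_width: 0.583
grip_force: 30.0
```

Request:
{"fn": "jog_arm", "kwargs": {
  "motion": [
    [0, 0, 0, 0.0004, 0, 0, 0],
    [0, 0, 0, 0, 0, 0, 0]
  ]
}}

```text
time_s: 18.6
tcp_pos: [575.1, 94.2, 100.9]
ee_rot: [-0.649, -3.074, 0.0]
force: [0.4, -0.9, -2.9]
gripper_width: 0.589
grip_force: 30.0
```

Request:
{"fn": "jog_arm", "kwargs": {
  "motion": [
    [0, 0, 0, 0.0003, 0, 0, 0],
    [0, 0, 0, 0, 0, 0, 0]
  ]
}}

```text
time_s: 18.85
tcp_pos: [575.1, 94.2, 100.6]
ee_rot: [-0.649, -3.074, 0.0]
force: [-0.5, -0.7, -2.0]
gripper_width: 0.585
grip_force: 30.0
```

Request:
{"fn": "jog_arm", "kwargs": {
  "motion": [
    [0, 0, 0, 0.0003, 0, 0, 0],
    [0, 0, 0, 0, 0, 0, 0]
  ]
}}

```text
time_s: 19.1
tcp_pos: [575.1, 94.2, 100.3]
ee_rot: [-0.649, -3.074, -0.0]
force: [0.1, -0.7, -2.9]
gripper_width: 0.584
grip_force: 30.0
```

Request:
{"fn": "jog_arm", "kwargs": {
  "motion": [
    [0, 0, 0, 0.0003, 0, 0, 0],
    [0, 0, 0, 0, 0, 0, 0]
  ]
}}

```text
time_s: 19.35
tcp_pos: [575.1, 94.2, 100.0]
ee_rot: [-0.649, -3.074, 0.0]
force: [0.1, 0.0, -2.4]
gripper_width: 0.593
grip_force: 30.0
```

Request:
{"fn": "jog_arm", "kwargs": {
  "motion": [
    [0, 0, 0, 0.0003, 0, 0, 0],
    [0, 0, 0, 0, 0, 0, 0]
  ]
}}

```text
time_s: 19.6
tcp_pos: [575.1, 94.2, 99.7]
ee_rot: [-0.649, -3.074, 0.0]
force: [0.5, -0.0, -3.9]
gripper_width: 0.589
grip_force: 30.0
```

Request:
{"fn": "jog_arm", "kwargs": {
  "motion": [
    [0, 0, 0, 0.0003, 0, 0, 0],
    [0, 0, 0, 0, 0, 0, 0]
  ]
}}

```text
time_s: 19.85
tcp_pos: [575.1, 94.2, 99.4]
ee_rot: [-0.649, -3.074, 0.0]
force: [0.2, -0.5, -2.1]
gripper_width: 0.581
grip_force: 30.0
```

Request:
{"fn": "jog_arm", "kwargs": {
  "motion": [
    [0, 0, 0, 0.0003, 0, 0, 0],
    [0, 0, 0, 0, 0, 0, 0]
  ]
}}

```text
time_s: 20.1
tcp_pos: [575.1, 94.2, 99.1]
ee_rot: [-0.649, -3.074, -0.0]
force: [0.1, 0.1, -2.2]
gripper_width: 0.588
grip_force: 30.0
```

Request:
{"fn": "jog_arm", "kwargs": {
  "motion": [
    [0, 0, 0, 0.0003, 0, 0, 0],
    [0, 0, 0, 0, 0, 0, 0]
  ]
}}

```text
time_s: 20.35
tcp_pos: [575.1, 94.2, 98.8]
ee_rot: [-0.649, -3.074, 0.0]
force: [0.0, -0.4, -2.1]
gripper_width: 0.592
grip_force: 30.0
```

Request:
{"fn": "jog_arm", "kwargs": {
  "motion": [
    [0, 0, 0, 0.0003, 0, 0, 0],
    [0, 0, 0, 0, 0, 0, 0]
  ]
}}

```text
time_s: 20.6
tcp_pos: [575.1, 94.2, 98.6]
ee_rot: [0.649, 3.074, -0.0]
force: [0.3, 0.7, -3.0]
gripper_width: 0.586
grip_force: 30.0
```

Request:
{"fn": "jog_arm", "kwargs": {
  "motion": [
    [0, 0, 0, 0.0003, 0, 0, 0],
    [0, 0, 0, 0, 0, 0, 0]
  ]
}}

```text
time_s: 20.85
tcp_pos: [575.2, 94.2, 98.4]
ee_rot: [0.649, 3.074, 0.0]
force: [-0.3, -0.7, -1.6]
gripper_width: 0.584
grip_force: 30.0
```

Request:
{"fn": "jog_arm", "kwargs": {
  "motion": [
    [0, 0, 0, 0.0002, 0, 0, 0],
    [0, 0, 0, 0, 0, 0, 0]
  ]
}}

```text
time_s: 21.1
tcp_pos: [575.2, 94.2, 98.2]
ee_rot: [0.649, 3.074, 0.0]
force: [-1.7, -1.4, -0.3]
gripper_width: 0.585
grip_force: 30.0
```

Request:
{"fn": "jog_arm", "kwargs": {
  "motion": [
    [0, 0, 0, 0, 0, 0, 0]
  ]
}}

```text
time_s: 21.22
tcp_pos: [575.2, 94.2, 98.2]
ee_rot: [0.649, 3.073, 0.0]
force: [-0.6, 0.1, 0.0]
gripper_width: 0.586
grip_force: 30.0
```

Seated: Fz went from -2.7 to about 0, and the height matches the seated value. Releasing.

Request:
{"fn": "jog_arm", "kwargs": {
  "motion": [
    [0.65, 0, 0, 0, 0, 0, 0],
    [0.65, 0, 0, 0, 0, 0, 0],
    [0.75, 0, 0, 0, 0, 0, 0],
    [0.85, 0, 0, 0, 0, 0, 0],
    [0.85, 0, 0, 0, 0, 0, 0]
  ]
}}

```text
time_s: 21.85
tcp_pos: [575.1, 94.2, 98.1]
ee_rot: [0.649, 3.074, -0.0]
force: [0.1, -0.5, -0.4]
gripper_width: 0.828
grip_force: 0.0
```

Request:
{"fn": "jog_arm", "kwargs": {
  "motion": [
    [0.85, 0, 0, -0.005, 0, 0, 0],
    [0.85, 0, 0, -0.015, 0, 0, 0],
    [0.85, 0, 0, -0.03, 0, 0, 0],
    [0.85, 0, 0, -0.04, 0, 0, 0],
    [0.85, 0.03, 0, -0.04, 0, 0, 0],
    [0.85, 0.04, 0, -0.04, 0, 0, 0],
    [0.85, 0.04, 0, 0, 0, 0, 0],
    [0.85, 0, 0, 0, 0, 0, 0]
  ]
}}

```text
time_s: 22.85
tcp_pos: [473.4, 139.7, 270.2]
ee_rot: [0.645, 3.072, 0.002]
force: [0.4, -0.1, 0.1]
gripper_width: 0.852
grip_force: 0.0
```

```bash
python3 - <<'E'
from h import *
f=arm.grab_frame("wrist");o=arm.get_obs();print(o["time_s"],o["tcp_pos"],o["force"])
for t,z in (("disc_center",105),("disc_mouth",105)):
    for d in arm.tip_of(f,t)[:3]: print(t,np.round(d["xy"],1),round(d["conf"],2),np.round(ray(f,d["xy"],z),1))
u,v=np.round(proj(f,(575,93,110))).astype(int);print(u,v)
s=arm.grab_frame("scene");x,y=np.round(proj(s,(575,93,110))).astype(int)
v=min(v,350);a=cv2.resize(f["img"][v-70:v+70,u-70:u+70,::-1],(400,400),interpolation=cv2.INTER_CUBIC)
b=cv2.resize(s["img"][y-30:y+30,x-30:x+30,::-1],(400,400),interpolation=cv2.INTER_CUBIC)
cv2.imwrite("pics/end.png",np.hstack([a,b]))
E
```

```text
22.9 [474.38252547 139.11250296 269.62015478] [0.22508312 0.43942317 0.43269793]
disc_center [475.3 122.8] 0.92 [486.2 323.9 105. ]
disc_center [283.9 292.5] 0.57 [576.3  94.9 105. ]
disc_mouth [282.7 314.6] 0.89 [600.6  82.8 105. ]
disc_mouth [460.8 139.4] 0.75 [495.5 308.  105. ]
282 295
```

View pics/end.png

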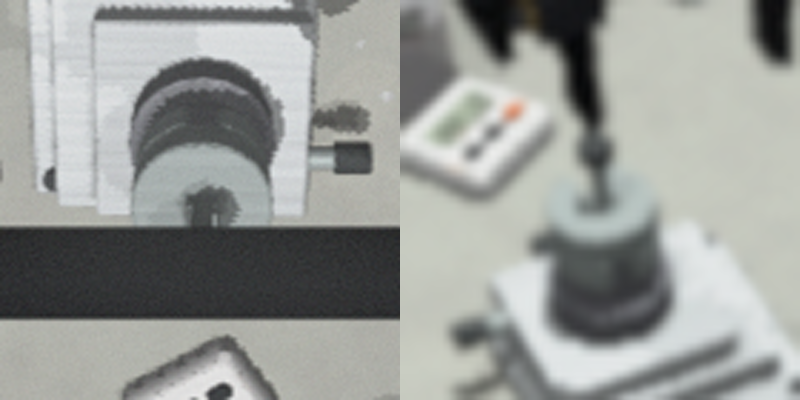

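The disc lies flat on the lower disc with the stem through it, its slot faces away from the robot, and the gripper is clear.

```bash
python3 -c "
from plant import arm
print(arm.hand_in())"
```

```text
the job is handed in; nothing more can be done
None
```

The wider disc is seated flat over the boss on the lower disc, with its slot facing opposite to the lower one, and released. The job is handed in at about 23 s; no verdict came back. The contact forces I read stayed around 3 N, and the narrower disc was left alone.

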